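Tap the proud splitting wedge level

ROBOT

A 6-joint arm with a two-finger parallel gripper is mounted at the origin on the work surface. World frame = base frame: x ahead of the robot, y to its left, z up, the work surface at z = 0. Lengths are in m, angles in degrees, forces in N, time in s.
With the tool pointing down it reaches from about 0.25 to 0.725 m from the base axis. Payload 9.7 kg.
Tool frame: the origin (TCP) lies midway between the tips of the shut fingers; the grasp point (between the pads) lies 19 mm behind it (bot.hold_point_z is the distance from the TCP to the grasp point, in m); z points along the fingers, y is the line along which they close (so a half turn about z gives the same grasp; the last joint's range is limited). The gripper opens to 85 mm and grips with 20 to 120 N. Pads are 22 mm wide; open, the fingers measure 114 mm over their backs; the gripper's body (76 mm by 85 mm) begins 54 mm behind the grasp point. The pads swing forward as they close: fully open they stand 13 mm farther back than shut.
Start: joints at [67.666, 4.979, 10.078, 95.1, 0, 90], TCP at [0.209, 0.509, 0.231] pointing down, gripper open.
Joint ranges: [-179.16, 179.16], [-48.56, 103.87], [-65.8, 70.77], [-126.05, 130.52], [-82.76, 87.17], [-180, 180]. Speed limits (degrees/s): [127.2, 127.2, 147.25, 180, 180, 180].

INTERFACE

Orientations are given as [roll, pitch, yaw] about the fixed x, y, z axes, in that order (R = Rz(yaw) Ry(pitch) Rx(roll)).
In Python, from workcell import bot gives the robot as it stands.
- The arm moves only by the tool play_rows, never from a script. Its argument "steps" is a list that holds one entry, the list of rows, each a list of 4 numbers: the shift along the tool's x, y, z in m, then the turn about the tool's z in rad. In form: [[[tx, ty, tz, yaw], ...]]. A call has exactly 5 rows; each row shifts and turns the commanded pose from where the row before left it, along the tool's axes as they then stand; what a row does not reach is not made up. A row lasts 1/12 s, in which the tool goes at most 41.7 mm and 7.16 degrees, less where a joint would pass 70% of its speed; a pose out of reach is approached as far as the arm can. A call is refused whole if a number of a shift passes 0.0417 or a number of a turn 0.125, either way. A call with a gripper value outside its range is refused whole. "gripper" is the finger opening in m, from 0 to 0.0854, set as the call begins (left out, the last holds). The fingers move at their own pace and stop on an object; "squeeze" is the grip in N (left out, the last holds). Time passes only in rows, so rows that do not move let the fingers close, or fill a call up. It gives the time, the measured TCP pose, the force, the opening and the grip force at its end, in the units of the state.
- bot.get_obs(): the state, without advancing time (a new reading comes with each control period).
- bot.camera(name): name is "scene" or "top" or "wrist"; returns a dict with "img" (400x640x3 uint8, blue, green, red), "vfov" (degrees; the focal length in pixels is half the picture's height over the tangent of half this angle, whatever the lens; pixels are square), "cx", "cy" (the principal point, pixels), "xyz" and "attitude" of the camera in the world. Camera axes: x right, y down, z forward; pixel columns grow to the right and rows downward; lengths in m; the calibration is good to about 2 mm. The wrist camera is an equidistant fisheye: a pixel r from the principal point sees the ray r / f radians off the axis. A picture is of the moment at which its call begins. There is no depth.
- bot.job_done(): hands the job in; it is judged then, once.
The state is a dict: "time": time; "q": joint angles; "qd": joint speeds; "joint_efforts": joint torques, N m; "ee_pos": TCP position; "tcp_rot": TCP orientation; "wrist_force": force on the tool from outside, world axes, zero at the start; "torque": the same for the moment, N m; "opening": finger opening in m; "grasp_force": force on a finger pad.
Only numpy, scipy, OpenCV 4.12 (cv2) and the standard library are available. Lean on these libraries where they do the work, as an engineer would, in place of code of your own. Each camera call takes 0.05 s, during which the arm holds its last target. There are 200 camera calls.

TASK

Four steel splitting wedges stand in a row in the limestone block, and one of them stands proud of the other three. Take the round mallet and, with the bottom face of its head, tap that wedge down in at least two blows, about half of the way first and lifting the mallet clear in between, until its top is level with the other three and no deeper. Then stand the mallet upright on the square plywood board; push no wedge with the gripper, and leave the other wedges and everything else on the bench as they are.

Things in the scene. Friction and masses are not known exactly. Their poses are not given: they have to be found in the camera images.
- mallet: Round carver's mallet, 185 mm tall, about 0.7 kg, standing upright on its head at the start. Dark steel head: a blunt cone 55 mm tall, 53 mm across at the bottom and 38 mm at its top; its flat bottom is the striking face. Above it a round wooden handle 25 mm thick runs up to 185 mm. Origin at the centre of the flat bottom face, z up along the handle.
- board: Square plywood board 140 x 140 mm, 18 mm thick, lying fixed on the bench. Origin at the centre of its underside (bench level), x and y along its sides, z up.
- block: Pale limestone block, 150 mm (its x) x 260 mm (its y) x 90 mm tall, fixed on the bench. Origin at the centre of its underside, z up. The four wedges stand in one row along its y axis through the middle of its top, 55 mm apart (at y = -82.5, -27.5, 27.5 and 82.5 mm), each between two thin steel shims that rise 11 mm above the stone.
- high_wedge_top (a point): Centre of the top of the wedge that stands proud. All four wedges are alike: dark steel, round head 22 mm across and 12 mm thick on a 10 x 16 mm shank. Which place in the row it has changes from run to run. It starts 16 to 28 mm above the others. It slides straight down under about 12 N (more when hit fast) and stays where it is left; it can go deeper than level and cannot be pulled back.
- high_wedge (a joint): How far the proud wedge has been driven down, in m; it starts at 0.002 to 0.014, and is level with the others at about 0.030. The travel ends at 0.050.
- wedge1_top (a point): Centre of the top of one of the three wedges that are already driven, about 22 mm above the stone.
- wedge1 (a joint): How far that wedge has moved down from its present set, in m (0 at the start); it also gives way under about 12 N.
- wedge2_top (a point): Centre of the top of one of the three wedges that are already driven, about 22 mm above the stone.
- wedge2 (a joint): How far that wedge has moved down from its present set, in m (0 at the start); it also gives way under about 12 N.
- wedge3_top (a point): Centre of the top of one of the three wedges that are already driven, about 22 mm above the stone.
- wedge3 (a joint): How far that wedge has moved down from its present set, in m (0 at the start); it also gives way under about 12 N.
- flat_chisel: Bystander: flat steel chisel 200 mm long, lying on the bench near the robot, 14 mm high. Origin at its underside.
- point_chisel: Bystander: steel point chisel 190 mm long, lying, 13 mm high. Origin at its underside.
- brush: Bystander: dust brush lying on the bench. Origin at its underside.
- tape_measure: Bystander: black tape measure 60 x 35 x 50 mm. Origin at its underside.
- offcut: Bystander: stone offcut 80 x 60 x 45 mm. Origin at its underside.
- rasp: Bystander: rasp with wooden handle, 260 mm long, lying behind the block. Origin at its underside.
- pencil: Bystander: flat carpenter's pencil 150 mm long, 8 mm high, lying on top of the block along its edge nearer the robot, beside the row of wedges. Origin at its underside.

How it is judged (in metres and radians):
On the way, in this order (a step that is already met when the one before it is completed fails the run):
1. the proud wedge has been driven part of the way (over 3 mm, still over 4 mm above another wedge) and the mallet is lifted at least 10 mm clear above it (distance of high_wedge_top from where it was at the start of the episode above 0.003 m and (z of high_wedge_top in the frame of wedge1_top above 0.004 m or z of high_wedge_top in the frame of wedge2_top above 0.004 m or z of high_wedge_top in the frame of wedge3_top above 0.004 m) and z of mallet in the frame of high_wedge_top above 0.01 m), for 0.1 s.
2. its top is level with the other three within 4 mm, and the mallet is lifted at least 10 mm clear above it (z of high_wedge_top in the frame of wedge1_top between -0.004 and 0.004 m and z of high_wedge_top in the frame of wedge2_top between -0.004 and 0.004 m and z of high_wedge_top in the frame of wedge3_top between -0.004 and 0.004 m and z of mallet in the frame of high_wedge_top above 0.01 m), for 0.1 s.
At the end, for the whole second after the job is handed in: The top of the formerly proud wedge is within 4 mm of the height of each of the other three; the mallet stands upright (within 0.1 rad) and at rest on the top of the plywood board, its centre within 50 mm of the board's centre along both sides (z of high_wedge_top in the frame of wedge1_top between -0.004 and 0.004 m and z of high_wedge_top in the frame of wedge2_top between -0.004 and 0.004 m and z of high_wedge_top in the frame of wedge3_top between -0.004 and 0.004 m and x of mallet in the frame of board between -0.05 and 0.05 m and y of mallet in the frame of board between -0.05 and 0.05 m and z of mallet in the frame of board between 0.014 and 0.023 m and angle between mallet's own z axis and vertical below 0.1 rad and linear speed of mallet below 0.02 m/s); the robot touches nothing.
It fails at once if another wedge is driven more than 3 mm (value of joint any of wedge1, wedge2, wedge3 above 0.003 m).
It fails at once if the gripper or arm pushes on a wedge (over 2 N) (contact force between any of the fingers, the arm and high_wedge above 2 N or contact force between any of the fingers, the arm and wedge1 above 2 N or contact force between any of the fingers, the arm and wedge2 above 2 N or contact force between any of the fingers, the arm and wedge3 above 2 N).
It fails at once if a bystander is moved more than 30 mm (distance of any of flat_chisel, point_chisel, brush, tape_measure, offcut, rasp, pencil from where it was at the start of the episode above 0.03 m).
It also fails if it takes over 51 s, if anything falls off the work surface, if the arm or the gripper's body presses on something with over 40 N, if the wrist force passes 120 N, or if a joint passes its speed limit or range.

## Working session

There is one attempt and no reset: what is moved stays moved. The work goes in short steps, Python scripts to look and compute and a tool call to move; the robot and the scene stay as the last step left them, time stands still between calls to the robot, and variables do not carry over. Pictures are saved under pics/ and viewed, at most 10 in all, crops included, and the job is handed in when it is done.

Besides the shell and the picture viewer there is one more tool, called after ">>>" by a JSON object that holds its "name" and its "arguments". play_rows: Moves the arm, as the interface text tells. Its arguments: {"type":"object","properties":{"steps":{"type":"array","items":{"type":"array","items":{"type":"array","items":{"type":"number"}}}},"gripper":{"type":"number"},"squeeze":{"type":"number"}},"required":["steps"]}

```bash
mkdir -p pics
cat > h.py <<'E'
from workcell import bot
import numpy as np, cv2
from scipy.spatial.transform import Rotation as Ro
def snap(n,f):
    c=bot.camera(n); cv2.imwrite('pics/'+f,c['img']); 
    c.pop('img'); print(n,c); return c
E
python3 - <<'E'
from h import *
snap('scene','s1.png');snap('top','t1.png');print(bot.get_obs())
E
```

```text
scene {'vfov': 55.31308076478214, 'cx': 321.15640682931166, 'cy': 194.92111379115076, 'xyz': array([ 1.30953434, -0.41596812,  0.65545065]), 'attitude': array([-122.43913959,   -1.14442143,   60.89963705])}
top {'vfov': 42.02779246253927, 'cx': 316.770176389756, 'cy': 208.84043062555529, 'xyz': array([ 0.43106108, -0.01192519,  1.31311328]), 'attitude': array([-173.19657136,    1.76213495,  -91.47985733])}
{'time': 0.1, 'q': array([6.76667594e+01, 5.00793692e+00, 1.00382619e+01, 9.50974381e+01,
       6.09893502e-04, 9.00013298e+01]), 'qd': array([ 0.03325711,  0.00380357, -0.04059059, -0.0311606 ,  0.03761393,
        0.00240373]), 'joint_efforts': array([-1.55935459e-04, -5.21560478e+01,  4.65655625e+01,  1.60306692e-02,
        3.55093150e-06, -6.78887773e-06]), 'ee_pos': array([0.20891943, 0.5085656 , 0.2306475 ]), 'tcp_rot': array([-1.79932887e+02, -6.08335407e-04,  1.57665429e+02]), 'wrist_force': array([-0.31312704, -0.20978929, -0.54982505]), 'torque': array([ 0.00749872, -0.09100201,  0.03572232]), 'grasp_force': 0.0, 'opening': 0.08541024345844153}
```

View pics/s1.png

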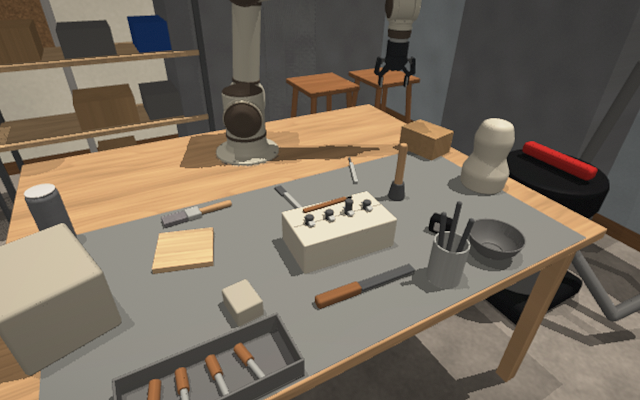

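View pics/t1.png

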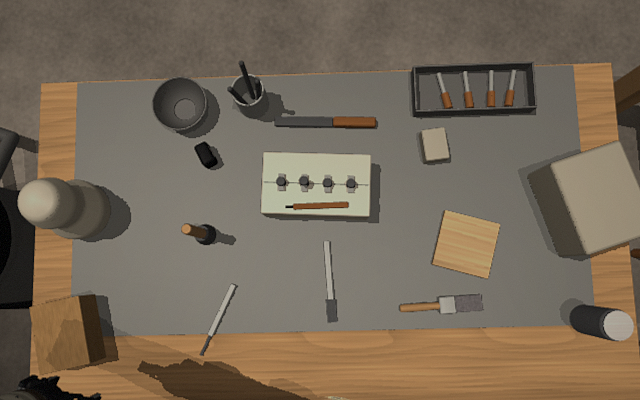

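The top view shows the mallet at about (205,235), the board at (466,244), and the wedges at (282,182), (305,182), (328,184) and (351,184). The pencil lies beside the row. In the scene view the third wedge from the left, at (348,203), looks proud. I'll zoom in on both views.

Run:
```python
import cv2,numpy as np
a=cv2.imread('pics/s1.png')[130:270,270:420];b=cv2.imread('pics/t1.png')[140:260,170:390]
a=cv2.resize(a,None,fx=3.6,fy=3.6,interpolation=cv2.INTER_CUBIC)[:, :540];b=cv2.resize(b,None,fx=3.6,fy=3.6,interpolation=cv2.INTER_CUBIC)
cv2.imwrite('pics/s1c.png',a);cv2.imwrite('pics/t1c.png',b)
```

```text
(no output)
```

View pics/s1c.png

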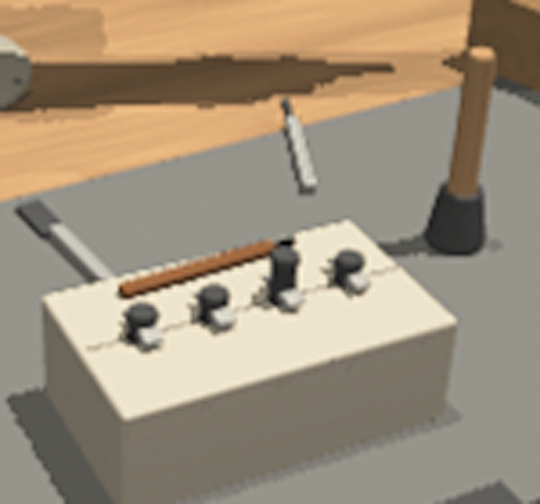

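View pics/t1c.png

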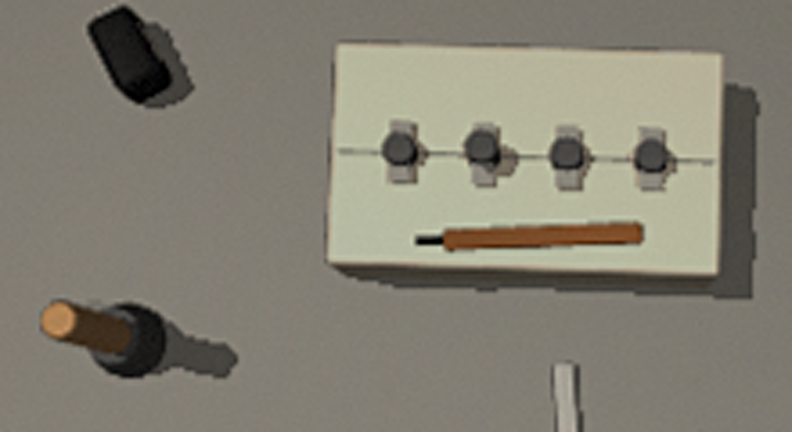

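The proud wedge is the third from the left in the scene view and the second from the left in the top view. I'll triangulate it with the other positions.

```bash
cat >> h.py <<'E'
def ray(c,u,v,fish=False):
    f=200/np.tan(np.radians(c['vfov']/2)); d=np.array([(u-c['cx'])/f,(v-c['cy'])/f,1.])
    if fish:
        r=np.hypot(d[0],d[1]); d=np.array([d[0]/r*np.sin(r),d[1]/r*np.sin(r),np.cos(r)]) if r>1e-9 else np.array([0,0,1.])
    return np.array(c['xyz']),Ro.from_euler('xyz',c['attitude'],degrees=True).apply(d)
def tri(rs):
    A=0;b=0
    for o,d in rs:
        d=d/np.linalg.norm(d);P=np.eye(3)-np.outer(d,d);A=A+P;b=b+P@o
    x=np.linalg.solve(A,b); return x.round(4),[round(np.linalg.norm(np.cross(x-o,d/np.linalg.norm(d))),4) for o,d in rs]
def atz(r,z): o,d=r; return (o+d*(z-o[2])/d[2]).round(4)
S={'vfov': 55.31308076478214, 'cx': 321.15640682931166, 'cy': 194.92111379115076, 'xyz': np.array([ 1.30953434, -0.41596812,  0.65545065]), 'attitude': np.array([-122.43913959,   -1.14442143,   60.89963705])}
T={'vfov': 42.02779246253927, 'cx': 316.770176389756, 'cy': 208.84043062555529, 'xyz': np.array([ 0.43106108, -0.01192519,  1.31311328]), 'attitude': np.array([-173.19657136,    1.76213495,  -91.47985733])}
E
python3 - <<'E'
from h import *
for s,t in [((309.4,216.9),(350.8,183.1)),((329.2,211.7),(327.5,182.8)),((349.2,201.4),(303.9,180.8)),((366.9,201.9),(280.8,181.7)),((403.6,145),(186.7,228.9))]:
    print(tri([ray(S,*s),ray(T,*t)]))
print('base',atz(ray(T,206.9,234.7),0))
im=cv2.imread('pics/t1.png')
hsv=cv2.cvtColor(im,cv2.COLOR_BGR2HSV)
m=((hsv[...,1]>70)&(hsv[...,2]>120)).astype(np.uint8); m[:, :420]=0;m[:,520:]=0;m[:200]=0;m[290:]=0
m=cv2.morphologyEx(m,cv2.MORPH_OPEN,np.ones((5,5)))
p=max(cv2.findContours(m,0,2)[0],key=cv2.contourArea);r=cv2.minAreaRect(p);print(r)
b=cv2.boxPoints(r);print([atz(ray(T,*q),.018) for q in b],atz(ray(T,*r[0]),.018))
E
```

```text
(array([ 0.6343, -0.0602,  0.106 ]), [np.float64(0.0004), np.float64(0.0004)])
(array([ 0.6368, -0.0055,  0.1055]), [np.float64(0.0003), np.float64(0.0003)])
(array([0.6408, 0.0496, 0.1221]), [np.float64(0.0005), np.float64(0.0005)])
(array([0.6431, 0.1048, 0.1052]), [np.float64(0.0002), np.float64(0.0002)])
(array([0.5313, 0.3069, 0.1796]), [np.float64(0.0002), np.float64(0.0002)])
base [0.5308 0.3055 0.    ]
((466.05889892578125, 243.7647247314453), (57.72347640991211, 56.26826477050781), 14.03624439239502)
[array([ 0.4416, -0.254 ,  0.018 ]), array([ 0.5756, -0.2947,  0.018 ]), array([ 0.5368, -0.4301,  0.018 ]), array([ 0.4041, -0.3881,  0.018 ])] [ 0.4891 -0.3418  0.018 ]
```

>>> {"name": "play_rows", "arguments": {"steps": [[[-0.02,-0.0035,0,0],[-0.037,-0.0065,0,0],[-0.037,-0.0065,0,0],[-0.037,-0.0065,0,0],[-0.037,-0.0065,0,0]]], "gripper": 0.085}}

```text
time: 0.52
ee_pos: [0.3542, 0.4165, 0.231]
tcp_rot: [-180.0, -0.0, 157.7]
wrist_force: [1.1, 2.0, 0.1]
opening: 0.085
grasp_force: 0.0
```

>>> {"name": "play_rows", "arguments": {"steps": [[[-0.037,-0.0065,0,0],[-0.037,-0.0065,0,0],[-0.037,-0.0065,0,0],[-0.02,-0.0035,0,0],[0,0,0,0]]]}}

```text
time: 0.93
ee_pos: [0.4685, 0.344, 0.2302]
tcp_rot: [-179.9, 0.0, 157.4]
wrist_force: [1.1, 1.1, 0.6]
opening: 0.0848
grasp_force: 0.0
```

Run:
```python
from h import *
o=bot.get_obs();print(o['q'],o['ee_pos'],o['tcp_rot'],o['time'])
snap('wrist','w1.png')
```

```text
[ 3.63101832e+01  9.41934057e+00  1.48518999e+01  9.55024100e+01
 -4.49762206e-02  5.88718440e+01] [0.46854271 0.34402944 0.23019093] [-1.79916956e+02  2.39060264e-03  1.57438368e+02] 0.9333
wrist {'vfov': 65.70646984690485, 'cx': 320.5882339733645, 'cy': 198.0710647884138, 'xyz': array([0.3926323 , 0.37604174, 0.37350736]), 'attitude': array([1.61368137e+02, 1.35342926e-01, 6.75087315e+01])}
```

View pics/w1.png

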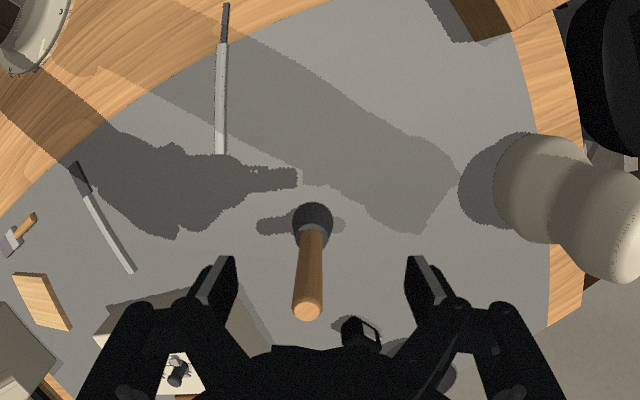

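The wrist view shows the handle top at about (307,310) and the mallet head at about (313,222), between the open fingers. The next move follows from those.

Run:
```python
from h import *
W={'vfov': 65.70646984690485, 'cx': 320.5882339733645, 'cy': 198.0710647884138, 'xyz': np.array([0.3926323 , 0.37604174, 0.37350736]), 'attitude': np.array([1.61368137e+02, 1.35342926e-01, 6.75087315e+01])}
r=ray(W,307,310,True)
p,e=tri([r,ray(S,403.6,145),ray(T,186.7,228.9)]);print(p,e,atz(r,.185),atz(ray(W,313,221,True),0.01))
o=bot.get_obs();R=Ro.from_euler('xyz',o['tcp_rot'],degrees=True)
for t in (p,atz(r,.185)): print(R.inv().apply(np.r_[t[:2],.131]-o['ee_pos']))
```

```text
[0.5324 0.306  0.1813] [np.float64(0.0013), np.float64(0.0009), np.float64(0.0014)] [0.5313 0.3068 0.185 ] [0.5303 0.3077 0.01  ]
[-0.07540828 -0.01097068  0.0993526 ]
[-0.07408576 -0.01065296  0.09935303]
```

>>> {"name": "play_rows", "arguments": {"steps": [[[-0.02,-0.003,0,0],[-0.035,-0.005,0,0],[-0.019,-0.003,0,0],[0,0,0.01,0],[0,0,0.02,0]]]}}

```text
time: 1.4
ee_pos: [0.5305, 0.3088, 0.2025]
tcp_rot: [179.9, 0.1, 157.6]
wrist_force: [0.5, 0.6, 0.6]
opening: 0.0849
grasp_force: 0.0
```

>>> {"name": "play_rows", "arguments": {"steps": [[[0,0,0.03,0],[0,0,0.025,0],[0,0,0.012,0],[0,0,0,0],[0,0,0,0]]]}}

```text
time: 1.82
ee_pos: [0.5291, 0.3087, 0.1346]
tcp_rot: [-180.0, -0.0, 157.7]
wrist_force: [-0.3, -0.1, 0.5]
opening: 0.085
grasp_force: 0.0
```

Run:
```python
from h import *
o=bot.get_obs();print(o['ee_pos'],o['wrist_force'])
snap('wrist','w2.png')
```

```text
[0.52913921 0.30874801 0.13460308] [-0.33090728 -0.10949648  0.47173755]
wrist {'vfov': 65.70646984690485, 'cx': 320.5882339733645, 'cy': 198.0710647884138, 'xyz': array([0.45306358, 0.34025111, 0.27793914]), 'attitude': array([1.61400140e+02, 7.60314856e-02, 6.77875328e+01])}
```

View pics/w2.png

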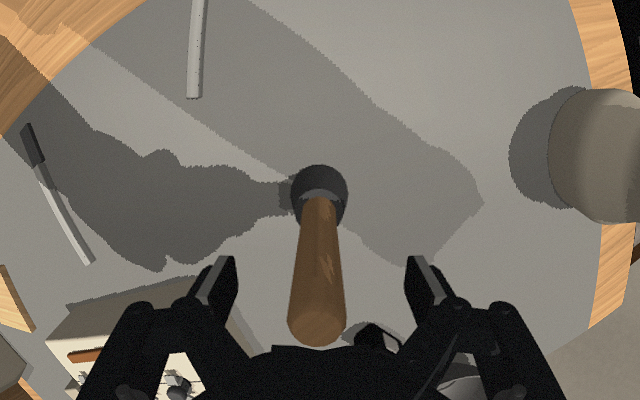

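The handle sits centred between the pads. I'll correct by 3 mm and close.

>>> {"name": "play_rows", "arguments": {"steps": [[[-0.003,-0.001,0,0],[0,0,0.002,0],[0,0,0,0],[0,0,0,0],[0,0,0,0]]]}}

```text
time: 2.28
ee_pos: [0.5324, 0.3062, 0.1326]
tcp_rot: [180.0, 0.0, 157.7]
wrist_force: [0.9, -0.1, -0.4]
opening: 0.085
grasp_force: 0.0
```

>>> {"name": "play_rows", "arguments": {"steps": [[[0,0,0,0],[0,0,0,0],[0,0,0,0],[0,0,0,0],[0,0,0,0]]], "gripper": 0.0, "squeeze": 100}}

```text
time: 2.7
ee_pos: [0.5323, 0.3062, 0.1323]
tcp_rot: [-180.0, -0.0, 157.7]
wrist_force: [0.4, -1.3, 1.6]
opening: 0.0251
grasp_force: 1.9
```

>>> {"name": "play_rows", "arguments": {"steps": [[[0,0,0,0],[0,0,0,0],[0,0,0,0],[0,0,0,0],[0,0,0,0]]]}}

```text
time: 3.12
ee_pos: [0.5323, 0.3061, 0.1325]
tcp_rot: [180.0, 0.0, 157.7]
wrist_force: [0.1, -1.2, 4.2]
opening: 0.0231
grasp_force: 99.1
```

>>> {"name": "play_rows", "arguments": {"steps": [[[0,0,-0.015,0],[0,0,-0.038,0],[0,0,-0.041,0],[0,0,-0.041,0],[0,0,-0.035,0]]]}}

```text
time: 3.53
ee_pos: [0.5318, 0.3061, 0.3036]
tcp_rot: [-180.0, -0.0, 157.7]
wrist_force: [1.1, 0.4, -5.3]
opening: 0.0233
grasp_force: 99.6
```

>>> {"name": "play_rows", "arguments": {"steps": [[[-0.01,-0.01,0,0],[-0.022,-0.022,0,0],[-0.025,-0.025,0,0],[-0.025,-0.025,0,0],[-0.025,-0.025,0,0]]]}}

```text
time: 3.95
ee_pos: [0.5908, 0.165, 0.3]
tcp_rot: [-179.9, -0.1, 157.7]
wrist_force: [0.1, 0.1, -6.6]
opening: 0.0228
grasp_force: 99.6
```

>>> {"name": "play_rows", "arguments": {"steps": [[[-0.025,-0.025,0,0],[-0.025,-0.025,0,0],[-0.022,-0.022,0,0],[-0.014,-0.013,0,0],[-0.005,-0.005,0,0]]]}}

```text
time: 4.37
ee_pos: [0.6415, 0.0453, 0.2994]
tcp_rot: [-179.9, -0.2, 157.5]
wrist_force: [-0.9, -0.0, -7.0]
opening: 0.0234
grasp_force: 99.7
```

>>> {"name": "play_rows", "arguments": {"steps": [[[0,0,0,0],[0,0,0,0],[0,0,0,0],[0,0,0,0],[0,0,0,0]]]}}

```text
time: 4.78
ee_pos: [0.6403, 0.0498, 0.3024]
tcp_rot: [180.0, 0.0, 157.7]
wrist_force: [0.7, -0.7, -7.3]
opening: 0.0237
grasp_force: 99.7
```

Run:
```python
from h import *
o=bot.get_obs();print(o['ee_pos'],o['wrist_force'],o['torque'])
R=Ro.from_euler('xyz',o['tcp_rot'],degrees=True)
print(R.inv().apply(np.r_[.6405,.0497,o['ee_pos'][2]]-o['ee_pos']))
snap('scene','s3.png');snap('top','t3.png');snap('wrist','w3.png')
a=cv2.imread('pics/s3.png')[110:270,280:430];b=cv2.imread('pics/t3.png')[130:230,240:390];w=cv2.imread('pics/w3.png')
f=lambda i,h:cv2.resize(i,(int(i.shape[1]*h/i.shape[0]),h),interpolation=2)
x=np.hstack([f(a,340),f(b,300).copy()[:0].reshape(0,450,3) if 0 else cv2.copyMakeBorder(f(b,300),0,40,0,0,0)])[:, :790]
cv2.imwrite('pics/m3.png',x)
```

```text
[0.64027231 0.04982893 0.30237904] [ 0.73032993 -0.73125305 -7.28457694] [ 0.02304038  0.01329233 -0.02365436]
[-2.59560271e-04 -3.31137245e-05 -1.59207047e-10]
scene {'vfov': 55.31308076478214, 'cx': 321.15640682931166, 'cy': 194.92111379115076, 'xyz': array([ 1.30953434, -0.41596812,  0.65545065]), 'attitude': array([-122.43913959,   -1.14442143,   60.89963705])}
top {'vfov': 42.02779246253927, 'cx': 316.770176389756, 'cy': 208.84043062555529, 'xyz': array([ 0.43106108, -0.01192519,  1.31311328]), 'attitude': array([-173.19657136,    1.76213495,  -91.47985733])}
wrist {'vfov': 65.70646984690485, 'cx': 320.5882339733645, 'cy': 198.0710647884138, 'xyz': array([0.56418144, 0.08097022, 0.44577912]), 'attitude': array([1.61359112e+02, 4.15244127e-02, 6.78015858e+01])}
```

View pics/m3.png

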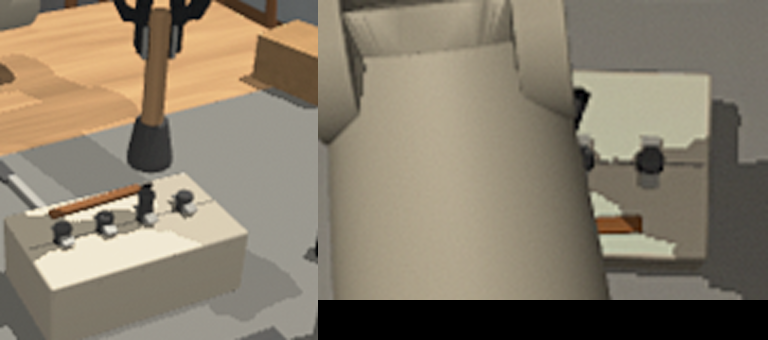

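The mallet hangs upright over the proud wedge, with its bottom at about 0.170. First blow: lower to a bottom height of about 0.121.

>>> {"name": "play_rows", "arguments": {"steps": [[[0,0,0.01,0],[0,0,0.016,0],[0,0,0.008,0],[0,0,0.002,0],[0,0,0,0]]]}}

```text
time: 5.35
ee_pos: [0.6402, 0.0489, 0.2658]
tcp_rot: [-180.0, -0.1, 157.7]
wrist_force: [0.4, 0.8, -6.1]
opening: 0.0235
grasp_force: 99.5
```

>>> {"name": "play_rows", "arguments": {"steps": [[[0,0,0.001,0],[0,0,0.001,0],[0,0,0.001,0],[0,0,0,0],[0,0,0,0]]]}}

```text
time: 5.77
ee_pos: [0.6406, 0.0487, 0.2635]
tcp_rot: [180.0, 0.0, 157.7]
wrist_force: [-0.0, -0.3, -6.0]
opening: 0.0229
grasp_force: 99.6
```

>>> {"name": "play_rows", "arguments": {"steps": [[[0,0,0.001,0],[0,0,0.001,0],[0,0,0.001,0],[0,0,0,0],[0,0,0,0]]]}}

```text
time: 6.18
ee_pos: [0.6406, 0.0487, 0.2612]
tcp_rot: [180.0, 0.1, 157.7]
wrist_force: [-0.5, -0.4, 0.1]
opening: 0.0233
grasp_force: 100.6
```

>>> {"name": "play_rows", "arguments": {"steps": [[[0,0,0.001,0],[0,0,0.001,0],[0,0,0.001,0],[0,0,0,0],[0,0,0,0]]]}}

```text
time: 6.6
ee_pos: [0.6407, 0.0487, 0.2582]
tcp_rot: [180.0, 0.1, 157.7]
wrist_force: [-1.5, -0.1, 4.8]
opening: 0.0229
grasp_force: 101.0
```

Contact came at a bottom height of about 0.129, so the wedge stands roughly 17 mm proud. I'll go on to about 0.121 and then lift.

>>> {"name": "play_rows", "arguments": {"steps": [[[0,0,0.002,0],[0,0,0.002,0],[0,0,0.001,0],[0,0,0,0],[0,0,0,0]]]}}

```text
time: 7.02
ee_pos: [0.6407, 0.0487, 0.2528]
tcp_rot: [180.0, 0.0, 157.7]
wrist_force: [-1.6, -0.6, 4.8]
opening: 0.0232
grasp_force: 100.9
```

>>> {"name": "play_rows", "arguments": {"steps": [[[0,0,-0.01,0],[0,0,-0.025,0],[0,0,-0.015,0],[0,0,0,0],[0,0,0,0]]]}}

```text
time: 7.43
ee_pos: [0.641, 0.0488, 0.3013]
tcp_rot: [-180.0, -0.0, 157.7]
wrist_force: [-0.0, -0.5, -7.2]
opening: 0.023
grasp_force: 99.7
```

Run:
```python
from h import *
print(bot.get_obs()['ee_pos'])
snap('scene','s4.png')
a=cv2.imread('pics/s4.png')[150:250,290:400]
cv2.imwrite('pics/s4c.png',cv2.resize(a,None,fx=6,fy=6,interpolation=2))
```

```text
[0.64098913 0.04880546 0.30127739]
scene {'vfov': 55.31308076478214, 'cx': 321.15640682931166, 'cy': 194.92111379115076, 'xyz': array([ 1.30953434, -0.41596812,  0.65545065]), 'attitude': array([-122.43913959,   -1.14442143,   60.89963705])}
```

View pics/s4c.png

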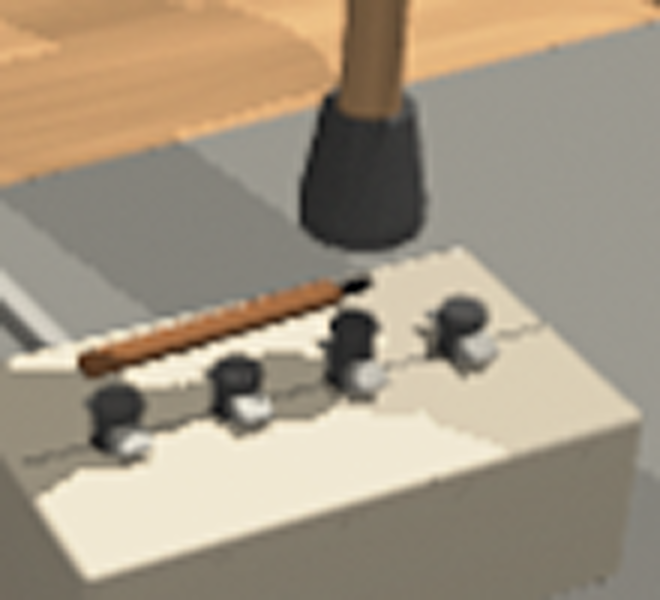

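The proud wedge (352,309) now stands about 8 mm above the line of the others, as planned. Second blow: lower to a bottom height of about 0.112.

>>> {"name": "play_rows", "arguments": {"steps": [[[0,0,0.012,0],[0,0,0.022,0],[0,0,0.01,0],[0,0,0.004,0],[0,0,0.001,0]]]}}

```text
time: 7.9
ee_pos: [0.6399, 0.0487, 0.2516]
tcp_rot: [-179.9, -0.1, 157.7]
wrist_force: [0.5, 0.6, -6.6]
opening: 0.0232
grasp_force: 99.7
```

>>> {"name": "play_rows", "arguments": {"steps": [[[0,0,0.002,0],[0,0,0.002,0],[0,0,0.002,0],[0,0,0.001,0],[0,0,0,0]]]}}

```text
time: 8.32
ee_pos: [0.6406, 0.0486, 0.248]
tcp_rot: [180.0, 0.1, 157.7]
wrist_force: [-1.1, -1.2, 4.4]
opening: 0.0232
grasp_force: 100.9
```

>>> {"name": "play_rows", "arguments": {"steps": [[[0,0,0,0],[0,0,0,0],[0,0,0,0],[0,0,0,0],[0,0,0,0]]]}}

```text
time: 8.73
ee_pos: [0.6407, 0.0486, 0.2479]
tcp_rot: [180.0, 0.1, 157.7]
wrist_force: [-2.5, -0.5, 5.0]
opening: 0.0233
grasp_force: 101.1
```

>>> {"name": "play_rows", "arguments": {"steps": [[[0,0,0.001,0],[0,0,0.001,0],[0,0,0.0005,0],[0,0,0,0],[0,0,0,0]]]}}

```text
time: 9.15
ee_pos: [0.6407, 0.0487, 0.2452]
tcp_rot: [180.0, 0.1, 157.7]
wrist_force: [-1.7, -0.5, 6.2]
opening: 0.0231
grasp_force: 101.1
```

>>> {"name": "play_rows", "arguments": {"steps": [[[0,0,-0.01,0],[0,0,-0.025,0],[0,0,-0.02,0],[0,0,0,0],[0,0,0,0]]]}}

```text
time: 9.57
ee_pos: [0.6413, 0.0488, 0.2987]
tcp_rot: [180.0, 0.1, 157.7]
wrist_force: [-0.7, 1.0, -7.6]
opening: 0.0232
grasp_force: 99.7
```

Run:
```python
from h import *
print(bot.get_obs()['ee_pos'])
snap('scene','s5.png')
a=cv2.imread('pics/s5.png')[150:250,290:400]
cv2.imwrite('pics/s5c.png',cv2.resize(a,None,fx=6,fy=6,interpolation=2))
```

```text
[0.64129952 0.04882864 0.29870689]
scene {'vfov': 55.31308076478214, 'cx': 321.15640682931166, 'cy': 194.92111379115076, 'xyz': array([ 1.30953434, -0.41596812,  0.65545065]), 'attitude': array([-122.43913959,   -1.14442143,   60.89963705])}
```

View pics/s5c.png

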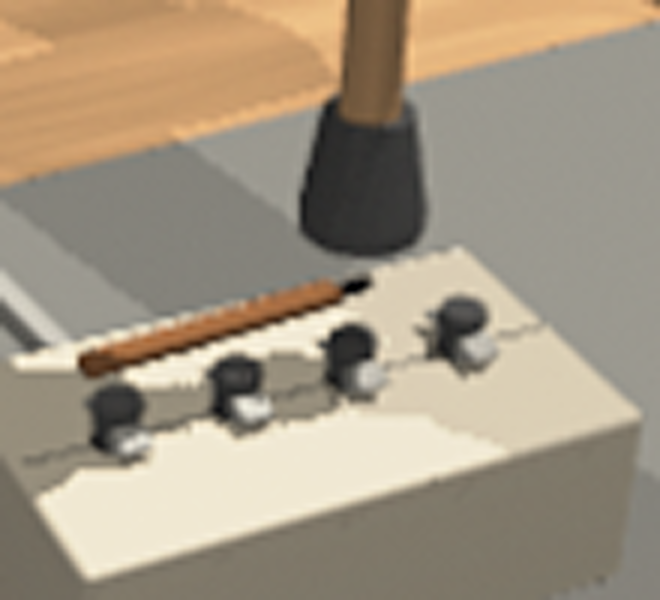

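The driven wedge's top (352,323) is in line with its neighbours (interpolated 325), so it is level to about 1 mm. Next I'll carry the mallet to the board.

>>> {"name": "play_rows", "arguments": {"steps": [[[0,-0.012,0,0],[-0.001,-0.025,0,0],[-0.001,-0.035,0,0],[-0.001,-0.036,0,0],[-0.001,-0.036,0,0]]]}}

```text
time: 10.03
ee_pos: [0.5882, -0.0873, 0.2967]
tcp_rot: [-179.9, -0.1, 157.7]
wrist_force: [0.5, -0.4, -6.1]
opening: 0.0226
grasp_force: 99.7
```

>>> {"name": "play_rows", "arguments": {"steps": [[[-0.001,-0.036,0,0],[-0.001,-0.036,0,0],[-0.001,-0.036,0,0],[-0.001,-0.036,0,0],[0,-0.036,0,0]]]}}

```text
time: 10.45
ee_pos: [0.5233, -0.2557, 0.2969]
tcp_rot: [180.0, -0.1, 157.7]
wrist_force: [0.5, -0.6, -6.0]
opening: 0.0231
grasp_force: 99.7
```

>>> {"name": "play_rows", "arguments": {"steps": [[[0,-0.035,0,0],[0,-0.03,0,0],[0,-0.02,0,0],[0,-0.01,0,0],[0,0,0,0]]]}}

```text
time: 10.87
ee_pos: [0.4872, -0.3438, 0.297]
tcp_rot: [-180.0, -0.1, 157.5]
wrist_force: [-0.2, 0.6, -6.6]
opening: 0.0235
grasp_force: 99.8
```

>>> {"name": "play_rows", "arguments": {"steps": [[[0,0,0.01,0],[0,0,0.025,0],[0,0,0.03,0],[0,0,0.025,0],[0,0,0.01,0]]]}}

```text
time: 11.28
ee_pos: [0.4876, -0.34, 0.1938]
tcp_rot: [179.9, -0.4, 157.7]
wrist_force: [-1.0, 0.2, -7.4]
opening: 0.023
grasp_force: 99.6
```

>>> {"name": "play_rows", "arguments": {"steps": [[[0,0,0.01,0],[0,0,0.01,0],[0,0,0.005,0],[0,0,0,0],[0,0,0,0]]]}}

```text
time: 11.7
ee_pos: [0.489, -0.342, 0.1745]
tcp_rot: [-180.0, 0.1, 157.7]
wrist_force: [-0.3, 0.5, -6.0]
opening: 0.0232
grasp_force: 99.7
```

>>> {"name": "play_rows", "arguments": {"steps": [[[0,0,0.008,0],[0,0,0.008,0],[0,0,0.004,0],[0,0,0.001,0],[0,0,0,0]]]}}

```text
time: 12.12
ee_pos: [0.4885, -0.3417, 0.1521]
tcp_rot: [180.0, -0.1, 157.7]
wrist_force: [0.1, -0.1, -6.7]
opening: 0.0232
grasp_force: 99.7
```

>>> {"name": "play_rows", "arguments": {"steps": [[[0,0,0.001,0],[0,0,0.0005,0],[0,0,0.0005,0],[0,0,0,0],[0,0,0,0]]]}}

```text
time: 12.53
ee_pos: [0.4888, -0.3419, 0.1509]
tcp_rot: [-180.0, 0.0, 157.7]
wrist_force: [-0.3, 0.4, -6.9]
opening: 0.0233
grasp_force: 99.7
```

>>> {"name": "play_rows", "arguments": {"steps": [[[0,0,0.0005,0],[0,0,0.0005,0],[0,0,0,0],[0,0,0,0],[0,0,0,0]]]}}

```text
time: 12.95
ee_pos: [0.4889, -0.3421, 0.1506]
tcp_rot: [-180.0, 0.1, 157.7]
wrist_force: [-0.3, -0.0, 2.4]
opening: 0.0234
grasp_force: 100.5
```

Contact with the board. I'll release and retreat.

>>> {"name": "play_rows", "arguments": {"steps": [[[0,0,0,0],[0,0,0,0],[0,0,0,0],[0,0,0,0],[0,0,0,0]]], "gripper": 0.085}}

```text
time: 13.37
ee_pos: [0.4888, -0.3419, 0.1498]
tcp_rot: [-180.0, 0.0, 157.7]
wrist_force: [-0.2, 0.1, -0.8]
opening: 0.0817
grasp_force: 0.0
```

>>> {"name": "play_rows", "arguments": {"steps": [[[0,0,0,0],[0,0,0,0],[0,0,0,0],[0,0,-0.005,0],[0,0,-0.01,0]]]}}

```text
time: 13.78
ee_pos: [0.4883, -0.3416, 0.1642]
tcp_rot: [180.0, -0.1, 157.7]
wrist_force: [0.4, 0.4, -0.3]
opening: 0.0851
grasp_force: 0.0
```

>>> {"name": "play_rows", "arguments": {"steps": [[[0,0,-0.025,0],[0,0,-0.035,0],[0,0,-0.035,0],[0,0,-0.02,0],[0,0,0,0]]]}}

```text
time: 14.2
ee_pos: [0.4895, -0.3424, 0.2863]
tcp_rot: [-179.9, 0.5, 157.7]
wrist_force: [0.6, 0.1, 0.2]
opening: 0.0853
grasp_force: 0.0
```

>>> {"name": "play_rows", "arguments": {"steps": [[[0,0,0,0],[0,0,0,0],[0,0,0,0],[0,0,0,0],[0,0,0,0]]]}}

```text
time: 14.62
ee_pos: [0.4885, -0.3417, 0.2789]
tcp_rot: [180.0, -0.1, 157.7]
wrist_force: [0.3, 0.4, 0.3]
opening: 0.0852
grasp_force: 0.0
```

Run:
```python
from h import *
snap('scene','s6.png')
cv2.imwrite('pics/s6c.png',cv2.resize(cv2.imread('pics/s6.png')[120:320,130:430],None,fx=2.6,fy=2.6,interpolation=2))
```

```text
scene {'vfov': 55.31308076478214, 'cx': 321.15640682931166, 'cy': 194.92111379115076, 'xyz': array([ 1.30953434, -0.41596812,  0.65545065]), 'attitude': array([-122.43913959,   -1.14442143,   60.89963705])}
```

View pics/s6c.png

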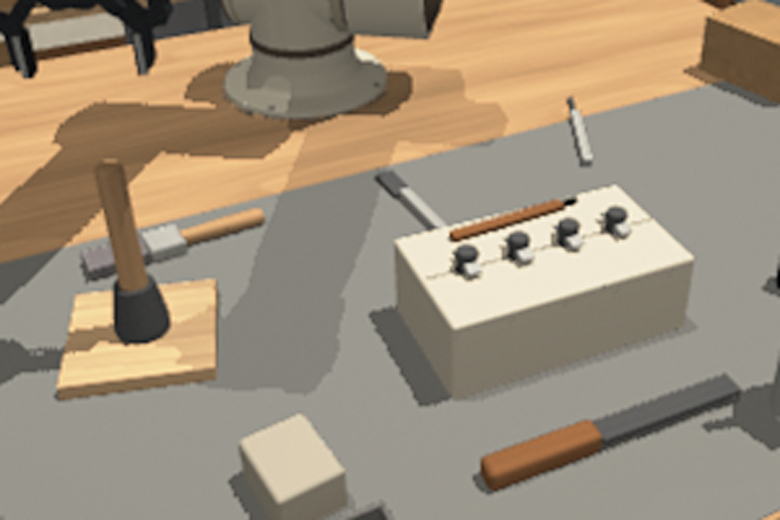

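The mallet stands on the board with its head at (141,310), the gripper is clear of it, and the four wedges look level. I'll hand the job in.

```bash
python3 -c "
from workcell import bot
print(bot.job_done())"
```

```text
the job is handed in; nothing more can be done
None
```

The proud wedge went down in two blows to within about 1 mm of level by the camera, the mallet stands upright near the middle of the board, and the job is handed in; no verdict came back.

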